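# Tip the scoop of lemons into the juicer's feed hopper

## Robot

A 7-joint arm with a two-finger parallel gripper is mounted at the origin on a cart in front of the work surface, level with it; the furniture and walls round the work are solid. World frame = base frame: x ahead of the robot, y to its left, z up, the work surface at z = 0. Lengths are in m, angles in rad, forces in N, time in s.
With the tool pointing down it reaches from about 0.4 to 0.9 m from the base axis. Payload 5.5 kg.
Tool frame: the origin (TCP) lies at the very end of the fingers, on their centre line; the grasp point (between the pads) lies 19 mm behind it; x points along the fingers, y is the direction in which the jaws open and shut, and the axes are right-handed (so a half turn about x gives the same grasp; the last joint's range is limited). The gripper opens to 92 mm and grips with 3 to 60 N. Pads are 19 mm wide; open, the fingers measure 130 mm over their backs; the gripper's body (75 mm by 190 mm) begins 47 mm behind the grasp point.
Start: joints at [-0.853, 0.501, -0.427, 1.55, 0.221, 1.138, -0.21], TCP at [0.285, 0.584, 0.227] pointing down, gripper open.
Joint ranges: [-2.88, 2.88], [-0.31, 2.03], [-1.54, 1.56], [0.2, 2.42], [-1.41, 4.55], [0.19, 2.02], [-2.57, 2.57]. Speed limits (rad/s): [2.57, 2.57, 3.14, 3.14, 3.14, 3.14, 3.14].

## Interface

Orientations are given as a 3x3 rotation matrix whose columns are the frame's x, y, z axes.
In Python, from plant import robot gives the robot as it stands.
- The arm moves only by the tool drive_tool, never from a script. Its argument "commands" is a list of rows, each a list of 5 numbers: the shift along the tool's x, y, z in cm, then the turn about the tool's x in degrees, then the opening in per cent of the stroke, from 0 (shut) to 100 (fully open). In form: [[tx, ty, tz, turn, fingers], ...]. A call has 1 to 20 rows; each row is the pose to reach, as a shift and turn from the pose commanded when the call began, along the tool's axes at that moment; what a row does not reach only later rows make up. A row lasts 1/8 s, in which the tool goes at most 62.5 mm and 10.7 degrees, less where a joint would pass 70% of its speed; a pose out of reach is approached as far as the arm can. A call with a gripper value outside its range is refused whole. The fingers move at their own pace and stop on an object; "grip_force" is the grip in N (left out, the last holds). Time passes only in rows, so rows that repeat a pose let the fingers close. It gives the time, the measured TCP pose, the force and the opening at its end, in the units of the state.
- robot.sense(): the state, without advancing time (a new reading comes with each control period).
- robot.grab_frame(name): name is "scene" or "side" or "wrist"; returns (picture, depth): 480x640x3 uint8, red, green, blue; 480x640 float32, m along the optical axis (not along the pixel's ray), 0 where there is no reading.
- robot.calibration(name): a dict with "fx", "fy", "cx", "cy" (pixels), "xyz" and "rotation" of the camera in the world. Camera axes: x right, y down, z forward; pixel columns grow to the right and rows downward; lengths in m; the calibration is good to about 2 mm. A picture is of the moment at which its call begins: read the wrist's pose just before it. calibration takes no time and is no camera call; for the wrist camera it gives the pose at the moment of the call.
- robot.job_done(): hands the job in, once; it reports no verdict.
The state is a dict: "time_s": time; "qpos": joint angles; "joint_velocities": joint speeds; "joint_efforts": joint torques, N m; "eef_pos": TCP position; "tool_rot": TCP orientation; "contact_force": force on the tool from outside, world axes, zero at the start; "moment": the same for the moment, N m; "opening": opening from 0.0 (shut) to 1.0 (fully open).
Only numpy, scipy, OpenCV 4.12 (cv2) and the standard library are available. Lean on these libraries where they do the work, as an engineer would, in place of code of your own. Each camera call takes 0.05 s, during which the arm holds its last target. There are 200 camera calls.

## Task

Pick up the steel scoop with the three lemons by its handle, rest its lip lightly on the low loading board of the juicer's hopper (the board may be set at any height) while all the lemons are still aboard, and then tip it well over so that all three lemons go down into the hopper. Stand the empty scoop upright on the table again, clear of the juicer, and leave the mug, the pepper mill and the jam jar where they are.

Things in the scene. Friction and masses are not known exactly. Their poses are not given: they have to be found in the camera images.
- scoop: loose open steel scoop holding the lemons, 0.3 kg. Origin: centre of its underside, z up. Flat floor 116 mm wide (x), from y = -55 to +95 mm, 4 mm thick. Side walls 38 mm, back wall (y = +95) 62 mm high. The pouring end is at -y, without a wall. Held level, the lemons stay aboard; tipped lip down (right-handed turn about its +x) they roll out from about 20 degrees, surely at 60
- scoop_grip (a point): grip point in the scoop's black handle, 117 mm above the underside, 20 mm to +y of the origin; scoop axes. The handle is a bar over the lemons in the middle plane, 18 mm wide (x), 22 mm deep, from 40 mm ahead (-y) to 95 mm behind, rising 25 degrees towards the lip: a gripper closing along x meets it square when leaning back 25 degrees (to +y). 50 mm of air below
- scoop_lip (a point): middle of the scoop's pouring edge, upper side: 104.5 mm to -y of the scoop's origin, 19 mm above its underside; scoop axes. From the flat floor's front (y = -55 mm) a 3 mm ramp rises at 18 degrees to this edge; its underside is what rests on the loading board
- juicer: white juicer with a square steel feed hopper on top, standing firmly (it does not move). Origin: centre of its underside, z up; 156 mm square (knob and spout low on the -x side reach to x = -108 mm), 169 mm high. The hopper's low side, with the loading board, faces +y: lemons are loaded from there, moving to -y
- hopper (a point): middle of the hopper's inner floor, 61 mm above the table; same axes as the juicer. 148 mm square inside; the walls at -x, +x and -y reach 169 mm above the table. On the +y side stands the loading board, 82 mm from here to +y, its rounded rigid 7 mm rim 136 mm long: it is stiffly set at a height that differs each time, rim 107 to 137 mm above the table, to be seen or felt
- lemon1_centre (a point): centre of a lemon, 58 mm long and 46 mm thick, about 90 g, lying in the scoop; its x axis is its long axis
- lemon2_centre (a point): centre of a lemon, 58 mm long and 46 mm thick, about 90 g, lying in the scoop; its x axis is its long axis
- lemon3_centre (a point): centre of a lemon, 58 mm long and 46 mm thick, about 90 g, lying in the scoop; its x axis is its long axis
- mug: bystander: striped mug, 86 x 120 mm, 101 mm high, loose; origin at its underside
- mill: bystander: wooden pepper mill, 58 mm thick and 160 mm high, loose, stands to the right of the juicer; origin at its underside
- jam_jar: bystander: glass jar with a white lid, 64 mm thick and 87 mm high, loose; origin at its underside
Things that resemble listed ones, but are neither listed nor needed, are in the scene too. Leave any purple look-alike of the part that bears lemon2_centre alone.

How it is judged:
By the outcome, as a careful person would: the job done as asked, in the order asked, and still so for the second after the job is handed in, with the robot touching nothing.
It also fails if it takes over 53 s, if anything falls off the work surface, if the arm or the gripper's body presses on something with over 40 N, if the wrist force passes 120 N, or if a joint passes its speed limit or range.

## Working session

There is one attempt and no reset: what is moved stays moved. The work goes in short steps, Python scripts to look and compute and a tool call to move; the robot and the scene stay as the last step left them, time stands still between calls to the robot, and variables do not carry over. Pictures are saved under pics/ and viewed, about 8 in all and at most 12, crops included, and the job is handed in when it is done.

Besides the shell and the picture viewer there is one more tool, called after "Request:" as a command line: name --pt "numbers of a row" for each row, then --argument value for the rest. drive_tool: Moves the arm, as the interface text tells. Its arguments: {"type":"object","properties":{"commands":{"type":"array","items":{"type":"array","items":{"type":"number"}}},"grip_force":{"type":"number"}},"required":["commands"]}

```bash
ls; mkdir -p pics; cat > h.py <<'E'
import numpy as np, cv2
from plant import robot
def cap(n,tag):
    c=robot.calibration(n); im,d=robot.grab_frame(n)
    cv2.imwrite(f'pics/{tag}.png',im[:,:,::-1]); np.savez(f'pics/{tag}.npz',im=im,d=d,K=[c['fx'],c['fy'],c['cx'],c['cy']],t=c['xyz'],R=c['rotation'])
def cloud(tag):
    z=np.load(f'pics/{tag}.npz'); fx,fy,cx,cy=z['K']; d=z['d']; v,u=np.mgrid[:480,:640]
    P=np.stack([(u-cx)/fx*d,(v-cy)/fy*d,d],-1)@z['R'].T+z['t']; P[d==0]=np.nan
    return P,z['im']
E
python3 - <<'E'
from h import *
for n in('scene','side'):cap(n,n+'0')
s=robot.sense();print(s['time_s'],s['eef_pos'],s['tool_rot'],s['contact_force'])
E
```

```text
pics
0.1 [0.28530478 0.58334633 0.22579379] [[-8.08717367e-04  4.39277160e-01  8.98351224e-01]
 [-1.51796979e-03  8.98349944e-01 -4.39277901e-01]
 [-9.99998521e-01 -1.71892168e-03 -5.97017431e-05]] [ 0.04905713 -0.096213   -0.33528894]
```

View pics/scene0.png

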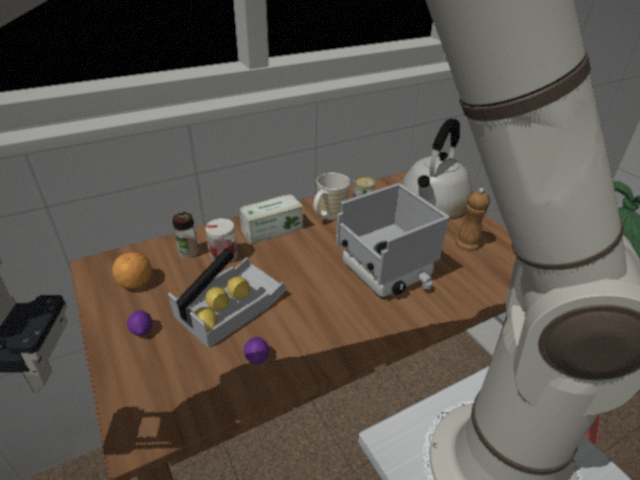

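View pics/side0.png

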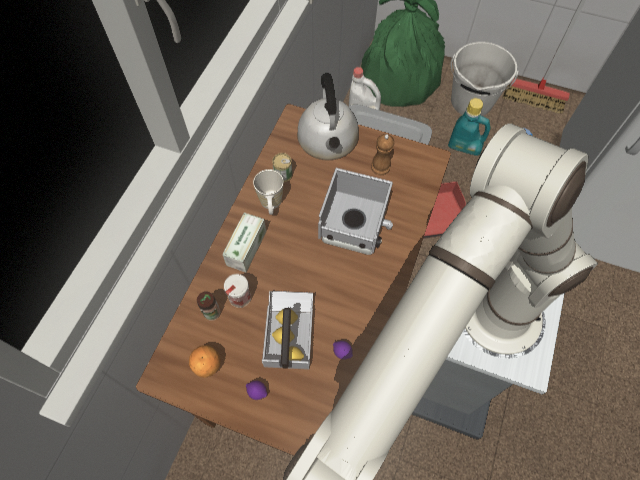

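Scene: the scoop with yellow lemons is at about (225,295), with its black handle at (207,280). The juicer is at (393,240), the mill at (470,220), the mug at (332,195) and a white-lidded jar at (221,238). The purple look-alikes are at (140,323) and (257,350). In the side view the scoop is at (289,330) with its lip end towards the top (292,294), and the juicer is at (355,212).

```bash
python3 - <<'E'
from h import *
# ortho: x range .2-.95, y range -.45...75
X0,X1,Y0,Y1=.3,.9,-.25,.75; s=600
H=int((X1-X0)*s);W=int((Y1-Y0)*s)
A=np.zeros((H,W,3),np.uint8);Z=np.full((H,W),-1.)
for t in('scene0','side0'):
    P,im=cloud(t)
    P=cv2.resize(P.astype(np.float32),None,fx=2,fy=2,interpolation=cv2.INTER_NEAREST) if 0 else P
    p=P.reshape(-1,3);c=im.reshape(-1,3);o=np.argsort(np.nan_to_num(p[:,2],nan=-9))
    p=p[o];c=c[o];m=(p[:,2]>-.02)&(p[:,2]<.25)&(p[:,0]>X0)&(p[:,0]<X1)&(p[:,1]>Y0)&(p[:,1]<Y1)
    p=p[m];c=c[m]
    r=((X1-p[:,0])*s).astype(int).clip(0,H-1);q=((Y1-p[:,1])*s).astype(int).clip(0,W-1)
    for a,b,z,k in zip(r,q,p[:,2],c):
        if z>Z[a,b]: 
            Z[a:a+2,b:b+2]=z;A[a:a+2,b:b+2]=k
    print(t,m.sum(),np.median(p[np.abs(p[:,2])<.01,2]))
hm=cv2.applyColorMap((np.clip(Z/.18,0,1)*255).astype(np.uint8),cv2.COLORMAP_JET)
np.save('pics/Z.npy',Z)
o=np.vstack([A[:,:,::-1],hm]);
for i in range(0,10):
    x=i*60;cv2.line(o,(x,0),(x,2*H),(90,90,90),1);cv2.putText(o,f'{Y1-i*.1:.2f}',(x,10),0,.35,(255,255,255))
for j in range(6):
    for k in(0,H):
        cv2.line(o,(0,k+j*60),(W,k+j*60),(90,90,90),1);cv2.putText(o,f'{X1-j*.1:.1f}',(0,k+j*60+10),0,.35,(255,255,255))
cv2.imwrite('pics/ortho.png',cv2.resize(o,(500,600)) if 0 else o[:, :])
print(o.shape)
cv2.imwrite('pics/ortho.png',cv2.resize(o,None,fx=.83,fy=.83))
im=cv2.imread('pics/side0.png')[140:400,190:450]; im2=cv2.imread('pics/scene0.png')[170:370,100:500]
cv2.imwrite('pics/crop.png',np.hstack([cv2.resize(im,(600,600),interpolation=3)]))
E
```

```text
scene0 98175 -0.0007093862323698796
side0 61739 -0.0002826684074873631
(720, 600, 3)
```

View pics/ortho.png

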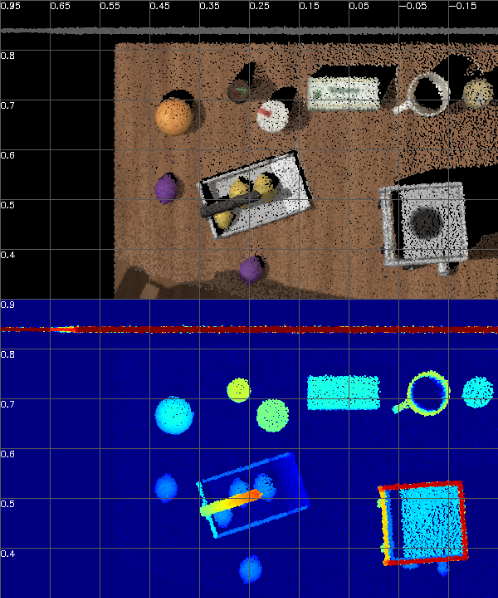

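View pics/crop.png

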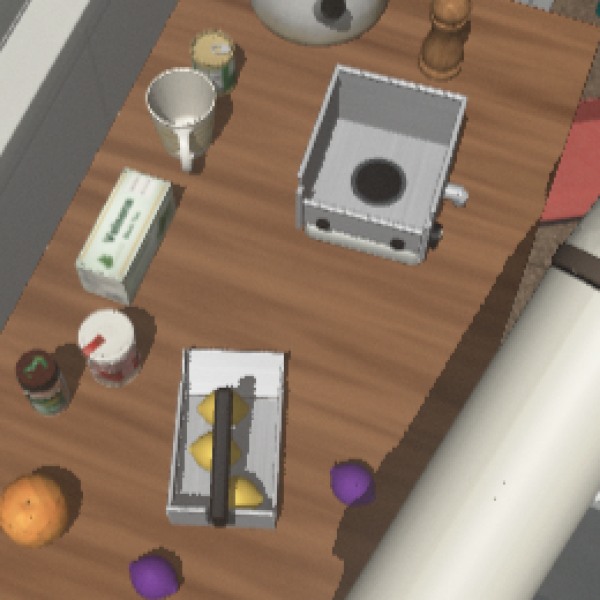

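Board and lemons are clear in both views. In the crop the yellow lemons in the scoop are at (222,408), (215,450) and (245,492). The purple ones outside it are at (352,483) and (155,577), and the white-lidded jar is at (108,345). Next I fit the scoop and juicer poses.

```bash
cat > fit.py <<'E'
from h import *
from scipy.optimize import least_squares
def pts(tags):
    P=[];C=[]
    for t in tags:
        p,im=cloud(t);P.append(p.reshape(-1,3));C.append(im.reshape(-1,3).astype(int))
    P=np.vstack(P);C=np.vstack(C);m=np.isfinite(P[:,0]);return P[m],C[m]
def rect(P): # min-area rect
    return cv2.minAreaRect(P[:,:2].astype(np.float32)*1000)
E
python3 - <<'E'
from fit import *
for tags in(['scene0'],['side0'],['scene0','side0']):
    P,C=pts(tags);print(tags)
    b=(P[:,0]>.39)&(P[:,0]<.63)&(P[:,1]>.2)&(P[:,1]<.47)
    sc=P[b&(P[:,2]>.012)&(P[:,2]<.085)]; c=C[b&(P[:,2]>.012)&(P[:,2]<.085)]
    grey=(abs(c[:,0]-c[:,2])<25)&(c.mean(1)>70)
    print('scoop rect',rect(sc[grey]))
    hd=P[b&(P[:,2]>.075)]; 
    if len(hd): 
        m=hd.mean(0);u,s,v=np.linalg.svd(hd-m,full_matrices=False);print('handle',m,v[0],((hd-m)@v[0]).min(),((hd-m)@v[0]).max())
    b=(P[:,0]>.3)&(P[:,0]<.6)&(P[:,1]>-.25)&(P[:,1]<.06)
    ju=P[b&(P[:,2]>.155)&(P[:,2]<.178)];print('juicer top',rect(ju),np.percentile(ju[:,2],[50,95]))
    bd=P[b&(P[:,1]>-.05)&(P[:,2]>.1)&(P[:,2]<.15)];print('board z',np.percentile(bd[:,2],[50,90,97,99.5]),len(bd))
    k=bd[bd[:,2]>np.percentile(bd[:,2],90)-.004];print(k.mean(0),k.min(0),k.max(0))
    le=b=(P[:,0]>.39)&(P[:,0]<.63)&(P[:,1]>.2)&(P[:,1]<.47)&(C[:,0]-C[:,2]>60)&(P[:,2]>.01);print('lemons',P[le].mean(0))
E
```

```text
['scene0']
scoop rect ((491.0132141113281, 308.9443359375), (136.0767364501953, 247.0254364013672), 10.863807678222656)
handle [0.48697636 0.28998184 0.10909546] [-0.28000333  0.86433388 -0.41776198] -0.06910446300416692 0.0680980018900021
juicer top ((451.23681640625, -104.11349487304688), (160.7703857421875, 158.89454650878906), 3.570439577102661) [0.16394054 0.16802603]
board z [0.11812666 0.14060588 0.14615708 0.14972442] 915
[ 0.45110591 -0.03183673  0.14266799] [ 0.36757986 -0.04986151  0.13661987] [ 0.52529418 -0.01030027  0.14996811]
lemons [0.49618623 0.26614431 0.0408339 ]
['side0']
scoop rect ((493.0617980957031, 311.537353515625), (140.08018493652344, 244.8334503173828), 8.097840309143066)
handle [0.49121695 0.29034897 0.11327347] [-0.28006797  0.86290435 -0.42066379] -0.06757262671895292 0.06913753794817697
juicer top ((452.02203369140625, -104.95709991455078), (159.4849395751953, 161.6019287109375), 3.495818614959717) [0.16641507 0.17156425]
board z [0.11693058 0.13825966 0.14385292 0.14846254] 357
[ 0.46331602 -0.02596109  0.14159476] [ 0.36905924 -0.04815189  0.13441817] [ 0.52429494 -0.00938592  0.14997326]
lemons [0.50097438 0.27599916 0.04170653]
['scene0', 'side0']
scoop rect ((492.7133483886719, 311.6300048828125), (141.9218292236328, 246.01768493652344), 8.449859619140625)
handle [0.48833626 0.29009957 0.11043529] [-0.28139854  0.86282492 -0.41993811] -0.0693613623146876 0.06894570049358599
juicer top ((451.286865234375, -105.00199890136719), (160.95803833007812, 161.6019287109375), 3.495818853378296) [0.16491876 0.16973964]
board z [0.11772377 0.14041347 0.14582448 0.14964069] 1272
[ 0.4524842  -0.03073062  0.14251545] [ 0.36757986 -0.04986151  0.13648412] [ 0.52529418 -0.00938592  0.14997326]
lemons [0.49755173 0.26895473 0.04108276]
```

```bash
cat >> fit.py <<'E'
def fr(P,o,yaw):
    c,s=np.cos(np.radians(yaw)),np.sin(np.radians(yaw)); d=P-np.array([*o,0]); return np.c_[c*d[:,0]+s*d[:,1],-s*d[:,0]+c*d[:,1],d[:,2]]*1000
E
python3 - <<'E'
from fit import *
for t in('scene0','side0'):
    P,C=pts([t]);J=fr(P,(.451,-.105),3.5)
    b=(abs(J[:,0])<58)&(J[:,1]>60)&(J[:,1]<110)&(J[:,2]>60)
    q=J[b];print(t)
    for y in range(60,110,4):
        k=q[(q[:,1]>=y)&(q[:,1]<y+4)]
        if len(k):print(y,len(k),np.percentile(k[:,2],[5,50,95]).round(1))
    S=fr(P,(.4975,.264),18)
    b=(abs(S[:,0])<90)&(abs(S[:,1])<150)
    w=S[b&(S[:,2]>28)&(S[:,2]<42)&(abs(S[:,0])>45)]
    print('walls x',[np.percentile(w[w[:,0]<0,0],[5,50,95]).round(1),np.percentile(w[w[:,0]>0,0],[5,50,95]).round(1)])
    for a,bb in((-50,0),(20,70)):
        k=w[(w[:,1]>a)&(w[:,1]<bb)];print(a,k[k[:,0]<0,0].mean(),k[k[:,0]>0,0].mean())
    bk=S[b&(S[:,2]>50)&(S[:,2]<65)&(abs(S[:,0])>25)&(S[:,1]>60)&(S[:,1]<130)];print('back y',np.percentile(bk[:,1],[5,50,95]),bk[:,2].max())
    lp=S[b&(S[:,2]>10)&(S[:,2]<25)&(abs(S[:,0])<45)];print('lip y',np.percentile(lp[:,1],[0,1,3]))
    h=S[b&(S[:,2]>88)];print('handle x,y',h[:,0].mean(),np.percentile(h[:,1],[2,98]))
    le=S[b&(P[:,2]>.01)&(C[:,0]-C[:,2]>60)];print('lem y',np.percentile(le[:,1],[2,50,98]))
E
```

```text
scene0
76 19 [ 60.1  60.6 117.6]
80 308 [ 70.9  99.2 119.7]
84 394 [ 72.3  98.5 119.1]
88 44 [78.  85.8 91.7]
92 20 [80.5 87.4 92. ]
walls x [array([-56.8, -54.8, -51.6]), array([48.4, 58. , 75.7])]
-50 -54.83545456782771 57.76229597999515
20 -54.858288853994246 58.028356338427564
back y [72.11235597 75.21352001 76.73850557] 64.99190962628055
lip y [-126.07334605 -124.52695018 -123.1588284 ]
handle x,y -1.689390547592077 [-31.87928998  81.17912102]
lem y [-58.02949119   5.99984219  58.01747184]
side0
76 27 [ 60.5 116.6 119.7]
80 272 [ 71.2  99.2 121.5]
84 128 [ 78.5 100.6 121.2]
88 27 [78.2 86.8 94.4]
92 6 [82.8 90.2 95. ]
walls x [array([-56.1, -53.6, -50.9]), array([49.2, 59.5, 86.6])]
-50 -53.45361374260324 59.130410243158806
20 -53.78740089115979 59.066500061147075
back y [70.33273463 74.18802871 75.5258748 ] 64.99483446987809
lip y [-126.48726958 -125.57806119 -124.80174607]
handle x,y 2.2329279856350355 [-31.50353432  80.47566094]
lem y [-59.08792189  11.53730482  60.09905478]
```

Rim is at about 0.120 m. The scoop has yaw 18° and origin about (0.505, 0.245). The tool can only turn about vertical, so it can't lean or tip the scoop itself. I'll take the handle at its rear (scoop y ≈ +85) with a hard grip to hold it level. Later, with the lip on the board, I'll ease the grip so the scoop pivots lip-down between the pads.

Request:
drive_tool --pt "0 -3 6 10 55" --pt "0 -6 12 20 55" --pt "0 -9 18 30 55" --pt "0 -12 24 40 55" --pt "0 -14.65 28.6 45.9 55" --pt "4 -14.65 28.6 45.9 55" --pt "7 -14.65 28.6 45.9 55" --pt "7 -14.65 28.6 45.9 55" --pt "7 -14.65 28.6 45.9 55" --grip_force 60

```text
time_s: 1.23
eef_pos: [0.4783, 0.3275, 0.1576]
tool_rot: [[0.001, 0.951, 0.31], [0.001, 0.31, -0.951], [-1.0, 0.001, -0.001]]
contact_force: [0.5, -0.1, 0.4]
opening: 0.548
```

```bash
python3 - <<'E'
from fit import *
s=robot.sense();print(s['time_s'],s['eef_pos'],s['tool_rot'],s['opening'],s['contact_force'])
cap('wrist','w1')
P,C=pts(['w1']);T=(P-s['eef_pos'])@np.array(s['tool_rot'])*1000
k=(P[:,2]>.07)&(P[:,2]<.15)&(np.linalg.norm(P[:,:2]-[.49,.29],axis=1)<.1)&(C.max(1)<70)
print(k.sum())
for z in range(-60,100,15):
    m=k&(T[:,2]>=z)&(T[:,2]<z+15)
    if m.sum()>5:print(z,m.sum(),np.percentile(T[m,1],[3,50,97]).round(1),P[m,2].max().round(3))
E
```

```text
1.225 [0.47828565 0.32746313 0.15755935] [[ 5.53387580e-04  9.50588147e-01  3.10454295e-01]
 [ 7.31008865e-04  3.10453875e-01 -9.50588164e-01]
 [-9.99999580e-01  7.52988525e-04 -5.23087044e-04]] 0.5480096095001297 [ 0.45607829 -0.10868952  0.368603  ]
2195
-30 238 [-6.1 -0.2  9.9] 0.09
-15 329 [-6.1 -3.   9.8] 0.098
0 336 [-5.9 -3.   9.7] 0.105
15 279 [-6.4 -2.4  9.6] 0.11
30 113 [-5.1  1.6  9.3] 0.12
45 899 [-6.2  2.1 10.4] 0.125
```

View pics/w1.png

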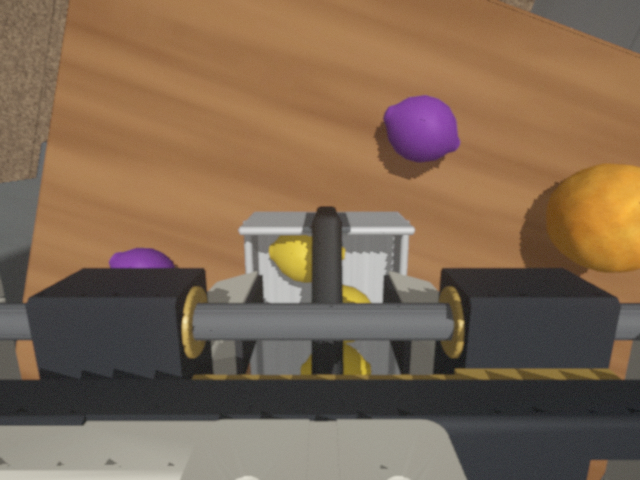

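The wrist view shows the black handle centred between the fingers at (327,300), aligned, with its rear end at (327,212). The scoop's back wall is at (327,225), the yellow lemons are below the handle, and the purple ones are outside. Descend and grip.

Request:
drive_tool --pt "3 0.2 0 0 55" --pt "6 0.2 0 0 55" --pt "8 0.2 0 0 55" --pt "8.7 0.2 0 0 55" --pt "8.7 0.2 0 0 55" --pt "8.7 0.2 0 0 0" --pt "8.7 0.2 0 0 0" --pt "8.7 0.2 0 0 0" --pt "8.7 0.2 0 0 0" --pt "8.7 0.2 0 0 0" --pt "8.7 0.2 0 0 0" --grip_force 60

```text
time_s: 2.65
eef_pos: [0.4808, 0.327, 0.0702]
tool_rot: [[0.001, 0.951, 0.309], [-0.0, 0.309, -0.951], [-1.0, 0.001, 0.0]]
contact_force: [1.7, -3.1, 5.4]
opening: 0.194
```

Gripped: the opening is 17.8 mm, as expected for the 18 mm bar. Small test lift, slowly.

Request:
drive_tool --pt "-0.3 0 0 0 0" --pt "-0.6 0 0 0 0" --pt "-0.9 0 0 0 0" --pt "-1.2 0 0 0 0" --pt "-1.5 0 0 0 0" --pt "-1.5 0 0 0 0" --pt "-1.5 0 0 0 0"

```text
time_s: 3.52
eef_pos: [0.4799, 0.3273, 0.0847]
tool_rot: [[-0.0, 0.951, 0.31], [-0.0, 0.31, -0.951], [-1.0, -0.0, -0.0]]
contact_force: [0.3, -0.2, -5.7]
opening: 0.196
```

```bash
cat >> fit.py <<'E'
def pitch(tag,eef,R,grip=(85,87)):
    """scoop pose from wall rims/ramp: in tool-yaw frame: u = fwd (tool z), x = tool y, print height profile of side walls"""
    P,C=pts([tag]);R=np.array(R);d=P-np.array(eef);x=d@R[:,1]*1000;u=d@R[:,2]*1000;z=P[:,2]*1000
    for name,m in(('walls',(abs(abs(x)-56)<6)),('mid',(abs(x)>25)&(abs(x)<45))):
        print(tag,name,[(a,int((m&(u>=a)&(u<a+20)&(z<250)).sum()),*np.percentile(z[m&(u>=a)&(u<a+20)&(z<250)],[50,95]).round(0).astype(int)) for a in range(-30,230,20) if (m&(u>=a)&(u<a+20)&(z<250)).sum()>3])
E
python3 - <<'E'
from fit import *
s=robot.sense();print(s['time_s'],s['eef_pos'],s['contact_force'],s['moment'],s['opening'])
for n in('scene','side'):
    cap(n,n+'1');pitch(n+'0',s['eef_pos'],s['tool_rot']);pitch(n+'1',s['eef_pos'],s['tool_rot'])
a=cv2.imread('pics/scene1.png')[160:400,60:380];cv2.imwrite('pics/c1.png',cv2.resize(a,(800,600),interpolation=3))
E
```

```text
3.525 [0.47991772 0.32728265 0.08469924] [ 0.26177653 -0.20929858 -5.72569198] [ 0.24159326  0.16512233 -0.01471034] 0.19587360025682768
scene0 walls [(-30, 127, np.int64(0), np.int64(60)), (-10, 262, np.int64(23), np.int64(61)), (10, 179, np.int64(18), np.int64(40)), (30, 221, np.int64(12), np.int64(39)), (50, 258, np.int64(13), np.int64(39)), (70, 230, np.int64(19), np.int64(40)), (90, 265, np.int64(19), np.int64(40)), (110, 285, np.int64(20), np.int64(40)), (130, 222, np.int64(19), np.int64(38)), (150, 256, np.int64(16), np.int64(36)), (170, 216, np.int64(17), np.int64(39)), (190, 91, np.int64(-3), np.int64(1)), (210, 107, np.int64(-2), np.int64(0))]
scene0 mid [(-30, 226, np.int64(0), np.int64(63)), (-10, 213, np.int64(33), np.int64(64)), (10, 145, np.int64(37), np.int64(45)), (30, 37, np.int64(5), np.int64(37)), (50, 44, np.int64(3), np.int64(43)), (70, 42, np.int64(-740), np.int64(-736)), (90, 51, np.int64(-740), np.int64(5)), (110, 53, np.int64(-741), np.int64(15)), (130, 79, np.int64(-741), np.int64(-735)), (150, 163, np.int64(-737), np.int64(13)), (170, 190, np.int64(13), np
[... 2019 characters left out ...]
int64(9)), (150, 118, np.int64(9), np.int64(15)), (170, 116, np.int64(16), np.int64(21)), (190, 60, np.int64(1), np.int64(18)), (210, 100, np.int64(0), np.int64(4))]
side1 walls [(-30, 228, np.int64(79), np.int64(198)), (-10, 86, np.int64(191), np.int64(247)), (10, 74, np.int64(192), np.int64(214)), (30, 9, np.int64(52), np.int64(56)), (70, 22, np.int64(52), np.int64(59)), (90, 34, np.int64(21), np.int64(59)), (110, 33, np.int64(19), np.int64(55)), (130, 8, np.int64(-1), np.int64(12))]
side1 mid [(-30, 348, np.int64(44), np.int64(247)), (-10, 54, np.int64(173), np.int64(249)), (10, 15, np.int64(247), np.int64(250)), (90, 12, np.int64(18), np.int64(22)), (110, 11, np.int64(16), np.int64(22))]
```

View pics/c1.png

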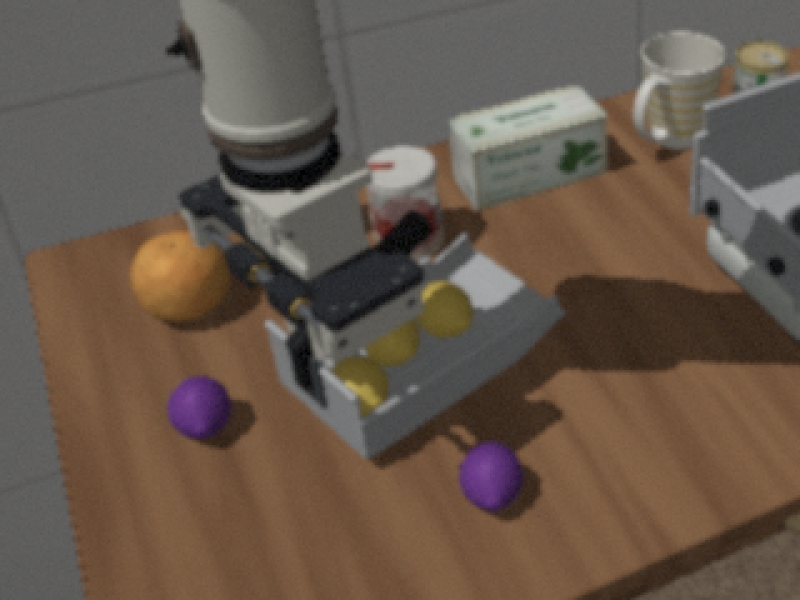

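The crop shows the scoop lifted level with all three lemons aboard. The walls rose 40→53 mm and the lip 19→31 mm, and the force is 5.7 N. The 60 N grip holds the moment, so carry it to just in front of the hopper.

Request:
drive_tool --pt "-0.7 0 0 0 0" --pt "-2 0 0 0 0" --pt "-3.5 0 0 0 0" --pt "-5 0 0 0 0" --pt "-6.5 0 0 0 0" --pt "-8 -0.4 0.5 0.5 0" --pt "-9.5 -1 1.4 1.5 0" --pt "-11 -1.8 2.5 3 0" --pt "-12.2 -2.7 3.7 4.5 0" --pt "-12.8 -3.6 4.9 6 0" --pt "-13 -4.5 6.1 7.5 0" --pt "-13 -5.4 7.3 9 0" --pt "-13 -6.3 8.5 10.5 0" --pt "-13 -7.1 9.7 12 0" --pt "-13 -7.9 10.8 13.2 0" --pt "-13 -8.5 11.6 14 0" --pt "-13 -8.8 12 14.4 0" --pt "-13 -8.9 12.1 14.5 0" --pt "-13 -8.9 12.1 14.5 0" --pt "-13 -8.9 12.1 14.5 0"

```text
time_s: 6.12
eef_pos: [0.4329, 0.1852, 0.2148]
tool_rot: [[0.0, 0.998, 0.062], [0.0, 0.062, -0.998], [-1.0, 0.0, -0.0]]
contact_force: [0.2, -0.2, -5.7]
opening: 0.195
```

```bash
python3 - <<'E'
from fit import *
s=robot.sense();print(s['time_s'],s['eef_pos'],s['tool_rot'],s['contact_force'],s['moment'])
for n in('scene','side'): cap(n,n+'2')
for t in('scene2',):
    P,C=pts([t]);R=np.array(s['tool_rot']);d=P-s['eef_pos'];x=d@R[:,1]*1000;u=d@R[:,2]*1000;z=P[:,2]*1000
    for a in range(50,210,10):
        m=(u>=a)&(u<a+10)&(z>100)&(z<230)&(abs(x)<75)
        L=m&(x<-40);Rr=m&(x>40);mm=m&(abs(x)>22)&(abs(x)<45)
        print(a,m.sum(),*[(np.percentile(z[k],[50,97]).round(0),np.percentile(x[k],[3,97]).round(0)) for k in(L,Rr,mm) if k.sum()>3])
a=cv2.imread('pics/scene2.png')[110:350,160:480];b=cv2.imread('pics/side2.png')[130:370,200:440]
cv2.imwrite('pics/c2.png',np.hstack([cv2.resize(a,(456,342)),cv2.resize(b,(342,342))]))
E
```

```text
6.125 [0.43294502 0.18519124 0.21475121] [[ 1.40356751e-04  9.98046897e-01  6.24689654e-02]
 [ 3.16560991e-04  6.24689185e-02 -9.98046860e-01]
 [-9.99999940e-01  1.59857852e-04 -3.07174780e-04]] [ 0.21296741 -0.15256135 -5.71900156] [ 0.29487904  0.12583275 -0.01406405]
50 350 (array([167., 184.]), array([-62., -57.])) (array([152., 165.]), array([44., 57.])) (array([181., 189.]), array([23., 44.]))
60 260 (array([165., 184.]), array([-61., -57.])) (array([161., 166.]), array([52., 56.]))
70 197 (array([166., 184.]), array([-61., -57.]))
80 137 (array([166., 185.]), array([-61., -57.]))
90 292 (array([166., 184.]), array([-61., -57.])) (array([164., 166.]), array([52., 55.]))
100 319 (array([165., 184.]), array([-61., -57.])) (array([158., 165.]), array([43., 56.])) (array([147., 182.]), array([-8., 43.]))
110 271 (array([165., 184.]), array([-61., -57.])) (array([156., 165.]), array([50., 56.])) (array([171., 175.]), array([-23., -22.]))
120 200 (array([165., 184.]), array([-61., -58.])) (array([170., 184.]), array([52., 56.]))
130 157 (array([164., 183.]), array([-60., -57.])) (array([173., 184.]), array([53., 58.]))
140 144 (array([161., 175.]), array([-61., -57.])) (array([168., 176.]), array([52., 56.]))
150 217 (array([164., 179.]), array([-60., -58.])) (array([165., 178.]), array([48., 57.])) (array([153., 154.]), array([-28.,  38.]))
160 270 (array([168., 181.]), array([-60., -56.])) (array([161., 181.]), array([41., 57.])) (array([155., 158.]), array([-34.,  44.]))
170 266 (array([172., 183.]), array([-60., -56.])) (array([164., 184.]), array([41., 56.])) (array([158., 161.]), array([-34.,  43.]))
180 162 (array([164., 178.]), array([-60., -57.])) (array([161., 176.]), array([42., 55.])) (array([161., 163.]), array([-33.,  43.]))
190 0
200 179 (array([114., 140.]), array([-75., -42.])) (array([112., 120.]), array([-44., -24.]))
```

View pics/c2.png

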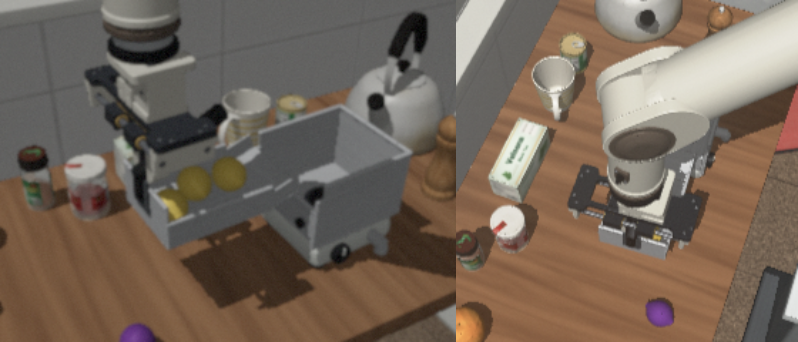

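The crops show the scoop level with its lip just short of the hopper board and three lemons aboard at (173,205), (195,182) and (230,172). The lip lines up laterally with the hopper. Advance over the board and lower towards the expected contact.

Request:
drive_tool --pt "0 0.1 0.6 0 0" --pt "0 0.1 1.5 0 0" --pt "0 0.1 2.5 0 0" --pt "0 0.1 3.4 0 0" --pt "0 0.1 4 0 0" --pt "0.3 0.1 4.1 0 0" --pt "0.9 0.1 4.1 0 0" --pt "1.6 0.1 4.1 0 0" --pt "2.2 0.1 4.1 0 0" --pt "2.6 0.1 4.1 0 0" --pt "2.8 0.1 4.1 0 0" --pt "2.8 0.1 4.1 0 0"

```text
time_s: 7.72
eef_pos: [0.4363, 0.1438, 0.1866]
tool_rot: [[-0.0, 0.998, 0.062], [-0.0, 0.062, -0.998], [-1.0, -0.0, 0.0]]
contact_force: [-0.1, -0.1, -6.3]
opening: 0.196
```

Request:
drive_tool --pt "0.1 0 0 0 0" --pt "0.2 0 0 0 0" --pt "0.2 0 0 0 0"

```text
time_s: 8.1
eef_pos: [0.4363, 0.1438, 0.1847]
tool_rot: [[-0.0, 0.998, 0.062], [0.0, 0.062, -0.998], [-1.0, -0.0, -0.0]]
contact_force: [-0.1, -0.6, -6.8]
opening: 0.193
```

Request:
drive_tool --pt "0.1 0 0 0 0" --pt "0.2 0 0 0 0" --pt "0.2 0 0 0 0"

```text
time_s: 8.48
eef_pos: [0.4363, 0.1438, 0.1826]
tool_rot: [[-0.0, 0.998, 0.062], [-0.0, 0.062, -0.998], [-1.0, -0.0, 0.0]]
contact_force: [0.6, -0.1, -5.1]
opening: 0.192
```

Request:
drive_tool --pt "0.1 0 0 0 0" --pt "0.1 0 0 0 0" --pt "0.1 0 0 0 0"

```text
time_s: 8.85
eef_pos: [0.4365, 0.1441, 0.1819]
tool_rot: [[0.0, 0.998, 0.062], [0.0, 0.062, -0.998], [-1.0, 0.0, -0.0]]
contact_force: [-0.8, 1.0, -4.6]
opening: 0.192
```

```bash
python3 - <<'E'
from h import *
s=robot.sense();print(s['eef_pos'],s['contact_force'],s['moment'])
E
```

```text
[0.43647343 0.14407296 0.18188017] [-0.76214134  0.96743383 -4.61793234] [ 0.25126188  0.13201319 -0.06933373]
```

Request:
drive_tool --pt "0.1 0 0 0 0" --pt "0.1 0 0 0 0" --pt "0.1 0 0 0 0"

```text
time_s: 9.22
eef_pos: [0.4365, 0.1444, 0.181]
tool_rot: [[0.0, 0.998, 0.062], [0.001, 0.062, -0.998], [-1.0, 0.001, -0.001]]
contact_force: [-1.7, 2.8, -1.1]
opening: 0.192
```

```bash
python3 - <<'E'
from h import *
s=robot.sense();print(s['eef_pos'],s['contact_force'],s['moment'])
cap('scene','scene3')
a=cv2.imread('pics/scene3.png')[110:350,180:500];cv2.imwrite('pics/c3.png',cv2.resize(a,(800,600),interpolation=3))
E
```

```text
[0.43650556 0.14440828 0.18101307] [-1.70633611  2.83572717 -1.12045026] [ 0.49622887  0.29989383 -0.09092304]
```

View pics/c3.png

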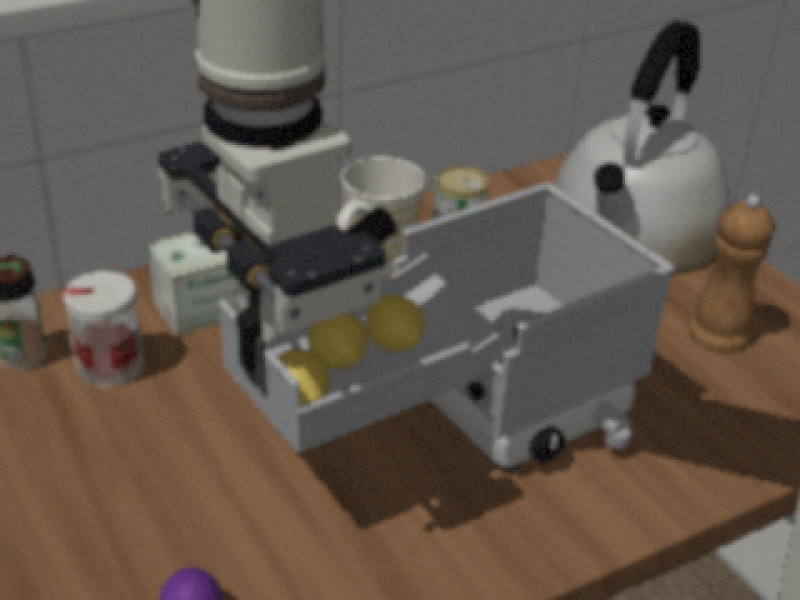

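The crop shows the lip resting in the board opening with about 4.6 N of load and three lemons aboard, at (395,322), (340,342) and (300,372). Now ease the grip and raise the handle along an arc about the rim, so the scoop pivots lip-down.

Request:
drive_tool --pt "0 0 0 0 0" --pt "-0.5 0 0.3 0 0" --pt "-1 0 0.7 0 0" --pt "-1.6 0 1.1 0 0" --pt "-2.2 0 1.6 0 0" --pt "-2.9 0 2.1 0 0" --pt "-2.9 0 2.1 0 0" --grip_force 15

```text
time_s: 10.15
eef_pos: [0.4381, 0.1221, 0.2104]
tool_rot: [[0.001, 0.998, 0.061], [-0.0, 0.061, -0.998], [-1.0, 0.001, 0.0]]
contact_force: [0.4, 1.4, -1.8]
opening: 0.193
```

```bash
cat > prof.py <<'E'
from fit import *
import sys
def prof(tag):
    s=robot.sense();print(s['time_s'],s['eef_pos'],s['contact_force'].round(1),np.round(s['moment'],2),s['opening'])
    cap('scene',tag);P,C=pts([tag]);R=np.array(s['tool_rot']);d=P-s['eef_pos'];x=d@R[:,1]*1000;u=d@R[:,2]*1000;z=d[:,2]*1000
    m=(x>-63)&(x<-55)&(abs(u)<200)&(z<60)&(P[:,2]>.01)   # far-side wall inner/top
    for a in range(-60,200,20):
        k=m&(u>=a)&(u<a+20)
        if k.sum()>5:print(a,k.sum(),np.percentile(z[k],[3,97]).round(0),end='; ')
    y=(C[:,0]-C[:,2]>55)&(C[:,1]-C[:,2]>40)&(abs(x)<70)&(u>-60)&(u<330)&(P[:,2]>.05)&(P[:,2]<.3)
    print('\nyellow',y.sum(),np.percentile(u[y],[5,50,95]).round() if y.sum() else '')
prof(sys.argv[1])
E
python3 prof.py scene4
```

```text
10.15 [0.43806715 0.12208566 0.21035433] [ 0.4  1.4 -1.8] [ 0.13 -0.02  0.  ] 0.19260896504037503
-40 60 [-67. -28.]; -20 218 [-70.  -7.]; 0 175 [-73. -33.]; 20 169 [-76. -37.]; 40 164 [-80. -40.]; 60 154 [-83. -44.]; 80 154 [-87. -47.]; 100 144 [-91. -51.]; 120 112 [-90. -55.]; 140 167 [-188.  -62.]; 160 19 [-80. -60.]; 
yellow 717 [  5.  54. 106.]
```

It pivots as intended: tilt is about 10°, the lip is still on the rim, and the lemons are aboard. Tip on.

Request:
drive_tool --pt "-0.9 0 0.9 0 0" --pt "-1.8 0 1.8 0 0" --pt "-2.6 0 2.7 0 0" --pt "-3.3 0 3.7 0 0" --pt "-4 0 4.7 0 0" --pt "-4.6 0 5.7 0 0" --pt "-5.1 0 6.7 0 0" --pt "-5.5 0 7.7 0 0" --pt "-5.9 0 8.7 0 0" --pt "-6.2 0 9.6 0 0" --pt "-6.4 0 10.5 0 0" --pt "-6.4 0 10.5 0 0" --pt "-6.4 0 10.5 0 0" --pt "-6.4 0 10.5 0 0" --grip_force 10

```text
time_s: 11.95
eef_pos: [0.444, 0.0185, 0.2736]
tool_rot: [[-0.0, 0.998, 0.063], [0.0, 0.063, -0.998], [-1.0, -0.0, -0.0]]
contact_force: [0.1, -0.1, -3.3]
opening: 0.194
```

```bash
python3 prof.py scene5; python3 - <<'E'
import cv2
a=cv2.imread('pics/scene5.png')[90:330,200:520];cv2.imwrite('pics/c5.png',cv2.resize(a,(800,600),interpolation=3))
E
```

```text
11.95 [0.44402    0.01853999 0.27355504] [ 0.1 -0.1 -3.3] [-0.02  0.02  0.01] 0.19393337973524408
-60 144 [-58. -21.]; -40 253 [-69.  -0.]; -20 200 [-84. -33.]; 0 191 [-98. -48.]; 20 210 [-196.  -62.]; 40 230 [-251.  -76.]; 60 105 [-120.  -87.]; 80 33 [-121.  -99.]; 100 13 [-122. -116.]; 180 18 [-121. -106.]; 
yellow 67 [162. 168. 179.]
```

View pics/c5.png

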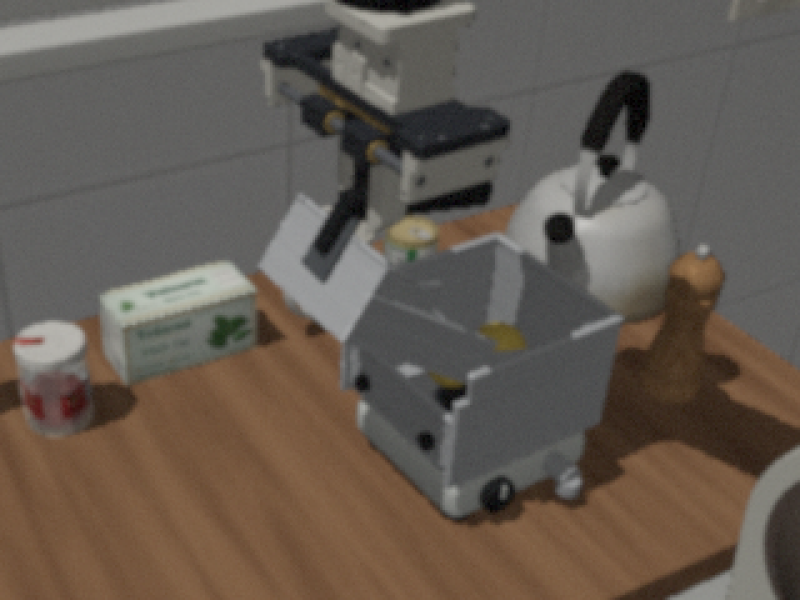

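The force fell to 3.3 N, which is the empty scoop, and yellow shows inside the hopper at (500,338) and (445,380). The scoop hangs at about 35°. To tip it well over, I'll bring the lip gently against the far hopper wall so it swings further.

Request:
drive_tool --pt "-0.4 0 1 0 0" --pt "-0.8 0 2.5 0 0" --pt "-1 0 4 0 0" --pt "-1 0 5.5 0 0" --pt "-1 0 7 0 0" --pt "-1 0 8 0 0" --pt "-1.3 0 9 0 0" --pt "-1.6 0 10 0 0" --pt "-1.9 0 11 0 0" --pt "-2.1 0 11.8 0 0" --pt "-2.1 0 11.8 0 0" --grip_force 12

```text
time_s: 13.38
eef_pos: [0.4516, -0.1006, 0.2949]
tool_rot: [[0.0, 0.998, 0.061], [-0.001, 0.061, -0.998], [-1.0, 0.0, 0.001]]
contact_force: [0.4, -0.4, -2.5]
opening: 0.197
```

```bash
python3 prof.py scene6
```

```text
13.375 [ 0.4515552  -0.10059699  0.29487281] [ 0.4 -0.4 -2.5] [-0.09 -0.02 -0.03] 0.1968601260532968
-60 252 [-68.  -3.]; -40 261 [-91.   7.]; -20 215 [-115.  -46.]; 0 196 [-138.  -70.]; 20 138 [-141.  -92.]; 40 38 [-142. -114.]; 60 21 [-143. -126.]; 
yellow 395 [-16.   2.  53.]
```

Request:
drive_tool --pt "-0.3 0 0.8 0 0" --pt "-0.6 0 1.6 0 0" --pt "-0.9 0 2.4 0 0" --pt "-0.9 0 2.4 0 0" --pt "-0.9 0 2.4 0 0"

```text
time_s: 14.05
eef_pos: [0.453, -0.124, 0.3037]
tool_rot: [[0.0, 0.998, 0.061], [-0.0, 0.061, -0.998], [-1.0, 0.0, 0.0]]
contact_force: [-0.1, -0.3, -2.6]
opening: 0.195
```

```bash
python3 prof.py scene7; python3 - <<'E'
import cv2,numpy as np
a=cv2.imread('pics/scene7.png')[90:330,200:520];cv2.imwrite('pics/c7.png',cv2.resize(a,(800,600),interpolation=3))
E
```

```text
14.05 [ 0.45298301 -0.12395654  0.30366173] [-0.1 -0.3 -2.6] [-0.16  0.02  0.02] 0.19481779986952683
-60 313 [-80.   3.]; -40 296 [-112.   10.]; -20 248 [-142.  -58.]; 0 174 [-149.  -90.]; 20 39 [-150. -120.]; 40 24 [-151. -135.]; 
yellow 464 [-40. -16.  29.]
```

View pics/c7.png

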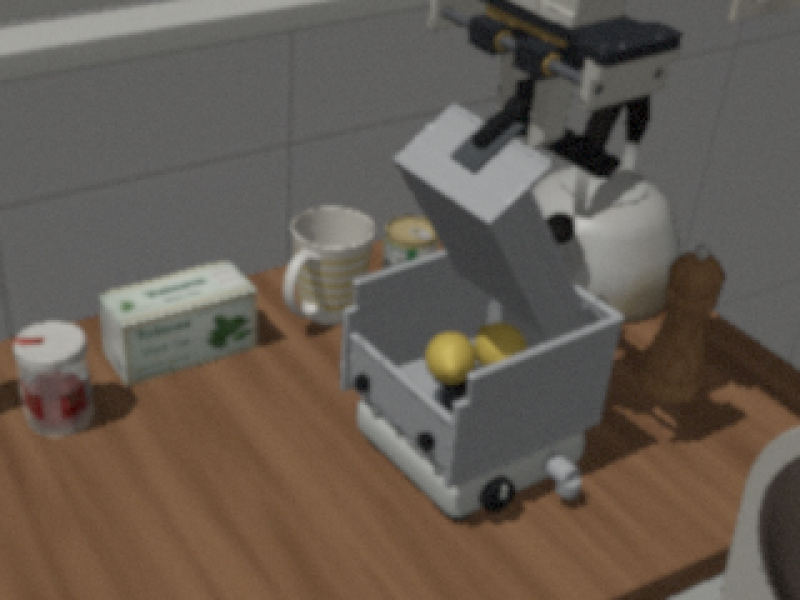

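Tilt is about 58° and the force equals the empty scoop alone. Lemons show in the hopper at (450,358) and (500,345), with the third presumably hidden by the wall. Lift clear and back away.

Request:
drive_tool --pt "-1.5 0 0 0 0" --pt "-4 0 0 0 0" --pt "-7 0 0 0 0" --pt "-10 0 0 0 0" --pt "-11.5 0 -1 0 0" --pt "-11.5 0.6 -3 0 0" --pt "-11.5 1.2 -6 0 0" --pt "-11.5 1.8 -9 0 0" --pt "-11.5 2.4 -12 0 0" --pt "-11.5 3 -15 0 0" --pt "-11.5 3.6 -18 0 0" --pt "-11.5 4.2 -21 0 0" --pt "-11.5 4.8 -24 0 0" --pt "-10 5.4 -27 0 0" --pt "-7 6 -30 0 0" --pt "-3 6.5 -32 0 0" --pt "1 6.8 -33.5 0 0" --pt "4 6.8 -34 0 0" --pt "6 6.8 -34 0 0" --pt "6 6.8 -34 0 0" --grip_force 40

```text
time_s: 16.6
eef_pos: [0.4979, 0.22, 0.2418]
tool_rot: [[-0.004, 0.998, 0.063], [-0.002, 0.063, -0.998], [-1.0, -0.005, 0.001]]
contact_force: [0.3, 0.1, -2.8]
opening: 0.194
```

```bash
python3 prof.py scene8; python3 - <<'E'
from fit import *
cap('side','side8')
P,C=pts(['scene8','side8']);J=fr(P,(.451,-.105),3.5)
y=(C[:,0]-C[:,2]>55)&(C[:,1]-C[:,2]>40)&(J[:,2]>40)&(J[:,2]<150)&(abs(J[:,0])<74)&(abs(J[:,1])<80);print(y.sum(),J[y].min(0),J[y].max(0))
a=cv2.imread('pics/scene8.png')[120:360,130:500];b=cv2.imread('pics/side8.png')[150:270,280:440]
cv2.imwrite('pics/c8.png',np.hstack([cv2.resize(a,(450,300)),cv2.resize(b,(350,300))]))
E
```

```text
16.6 [0.49786074 0.22000808 0.24184962] [ 0.3  0.1 -2.8] [-0.16  0.02 -0.06] 0.19368430567773245
-60 421 [-77.   4.]; -40 411 [-107.   11.]; -20 356 [-139.  -54.]; 0 271 [-157.  -89.]; 20 160 [-175. -117.]; 40 38 [-171. -151.]; 
yellow 202 [300. 311. 327.]
619 [-38.88576538 -72.92285715  79.17083109] [ 51.49629902  22.56997816 111.69144878]
```

View pics/c8.png

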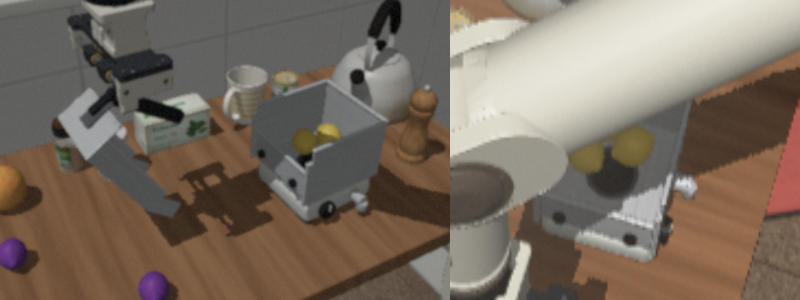

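The scoop hangs clear at about 57°. The hopper shows lemons at (305,142) and (328,132) in the left part and (585,157) and (632,147) in the right part. Set it down lip first and let it pivot flat, with the grip eased.

Request:
drive_tool --pt "3 0 1.5 0 0" --pt "5 0 1.5 0 0" --pt "5.8 0 1.3 0 0" --pt "6.3 0 1 0 0" --pt "6.9 0 -0.5 0 0" --pt "7.6 0 -2.5 0 0" --pt "8.5 0 -4 0 0" --pt "9.4 0 -5.5 0 0" --pt "10.3 0 -7 0 0" --pt "11.3 0 -8 0 0" --pt "12.3 0 -9 0 0" --pt "13.3 0 -10 0 0" --pt "13.3 0 -10 0 0" --grip_force 10

```text
time_s: 18.32
eef_pos: [0.4932, 0.3202, 0.1095]
tool_rot: [[-0.001, 0.998, 0.063], [-0.001, 0.063, -0.998], [-1.0, -0.001, 0.001]]
contact_force: [0.3, 0.3, -2.0]
opening: 0.19
```

```bash
python3 prof.py scene9
```

```text
18.325 [0.49320244 0.32024763 0.10951511] [ 0.3  0.3 -2. ] [-0.01  0.02 -0.03] 0.1904184221267887
-60 14 [-63. -51.]; -40 217 [-67.  -5.]; -20 200 [-73. -31.]; 0 189 [-79. -38.]; 20 181 [-86. -44.]; 40 174 [-93. -50.]; 60 158 [-97. -56.]; 80 132 [-98. -63.]; 100 96 [-99. -69.]; 120 67 [-98. -81.]; 140 38 [-99. -81.]; 
yellow 0
```

Tilt is about 18° and the scoop is empty. Finish flattening it.

Request:
drive_tool --pt "0.6 0 -0.7 0 0" --pt "1.2 0 -1.3 0 0" --pt "1.8 0 -1.9 0 0" --pt "2.4 0 -2.4 0 0" --pt "3 0 -2.8 0 0" --pt "3.5 0 -3.2 0 0" --pt "3.8 0 -3.3 0 0" --pt "3.8 0 -3.3 0 0"

```text
time_s: 19.38
eef_pos: [0.4915, 0.3532, 0.0727]
tool_rot: [[0.0, 0.998, 0.062], [0.001, 0.062, -0.998], [-1.0, 0.0, -0.001]]
contact_force: [-0.3, 1.3, -1.5]
opening: 0.198
```

```bash
python3 prof.py scene10
```

```text
19.375 [0.49151975 0.35323973 0.07273843] [-0.3  1.3 -1.5] [ 0.15  0.1  -0.07] 0.19836033693423108
-20 154 [-62. -10.]; 0 137 [-61. -32.]; 20 135 [-61. -32.]; 40 127 [-61. -32.]; 60 130 [-62. -32.]; 80 122 [-61. -32.]; 100 120 [-62. -32.]; 120 104 [-61. -32.]; 140 90 [-62. -36.]; 160 89 [-60. -32.]; 
yellow 1 [-36. -36. -36.]
```

Flat, with the wall top at about 40 mm. Seat it by 1 mm, release and rise.

Request:
drive_tool --pt "0.1 0 0 0 0" --pt "0.1 0 0 0 30" --pt "0.1 0 0 0 50" --pt "0.1 0 0 0 50" --pt "0.1 0 0 0 50" --pt "-1 0 0 0 50" --pt "-4 0 0 0 50" --pt "-8 0 0 0 50" --pt "-13 0 0 0 50" --pt "-18 0 0 0 50" --pt "-20 0 -5 0 50" --pt "-20 0 -10 0 50" --pt "-20 0 -15 0 50" --pt "-20 0 -15 0 50"

```text
time_s: 21.18
eef_pos: [0.4788, 0.5075, 0.2727]
tool_rot: [[-0.002, 0.998, 0.069], [0.003, 0.069, -0.998], [-1.0, -0.002, -0.003]]
contact_force: [-0.7, 1.0, -0.8]
opening: 0.5
```

```bash
python3 - <<'E'
from fit import *
s=robot.sense();print(s['time_s'],s['eef_pos'],s['contact_force'])
for n in('scene','side'):cap(n,n+'11')
# bystander shift check: height map compare via objects' centroid
boxes={'mug':(.66,.78,-.15,.01),'jar':(.62,.72,.15,.25),'mill':(.33,.6,-.4,-.22),}
for k,(a,b,c,d) in boxes.items():
    for t in('scene0','scene11','side0','side11'):
        P,C=pts([t]);m=(P[:,0]>a)&(P[:,0]<b)&(P[:,1]>c)&(P[:,1]<d)&(P[:,2]>.03)&(P[:,2]<.18);print(k,t,m.sum(),P[m].mean(0).round(4) if m.sum() else '')
for t in('scene11','side11'):
    P,C=pts([t]);y=(C[:,0]-C[:,2]>55)&(C[:,1]-C[:,2]>40)&(P[:,2]>.01)&(P[:,2]<.2)&(P[:,0]>.3)&(P[:,0]<.85)
    h,xe,ye=np.histogram2d(P[y,0],P[y,1],bins=[np.arange(.3,.86,.05),np.arange(-.4,.75,.05)])
    print(t,[(round(xe[i],2),round(ye[j],2),int(h[i,j])) for i,j in zip(*np.where(h>15))])
    S=fr(P,(.4965,.268),3.5);w=(abs(abs(S[:,0])-56)<6)&(S[:,2]>5);print([(a,np.percentile(S[w&(S[:,1]>a)&(S[:,1]<a+30),2],95).round()) for a in range(-90,90,30) if (w&(S[:,1]>a)&(S[:,1]<a+30)).sum()>5])
a=cv2.imread('pics/scene11.png')[110:370,100:500];b=cv2.imread('pics/side11.png')[80:400,190:450]
cv2.imwrite('pics/c11.png',np.hstack([cv2.resize(a,(460,300)),cv2.resize(b,(340,418))[:300]]) if 0 else np.hstack([cv2.resize(a,(460,418)),cv2.resize(b,(340,418))]))
E
```

```text
21.175 [0.47880185 0.50749936 0.27268142] [-0.70424411  0.96390102 -0.82954369]
mug scene0 1303 [ 0.7021 -0.0861  0.0717]
mug scene11 1309 [ 0.7021 -0.0858  0.0717]
mug side0 952 [ 0.7105 -0.0915  0.0713]
mug side11 940 [ 0.7104 -0.0898  0.0709]
jar scene0 886 [0.6553 0.2075 0.0702]
jar scene11 922 [0.6547 0.2074 0.0689]
jar side0 603 [0.6632 0.2079 0.0785]
jar side11 598 [0.6633 0.2077 0.0787]
mill scene0 2413 [ 0.513  -0.3384  0.088 ]
mill scene11 2418 [ 0.513  -0.3383  0.0881]
mill side0 1305 [ 0.5199 -0.3386  0.0921]
mill side11 1306 [ 0.5192 -0.3385  0.0919]
scene11 [(np.float64(0.45), np.float64(-0.2), 61), (np.float64(0.45), np.float64(-0.15), 262), (np.float64(0.45), np.float64(-0.1), 182), (np.float64(0.6), np.float64(0.35), 107), (np.float64(0.6), np.float64(0.4), 268), (np.float64(0.65), np.float64(0.35), 146), (np.float64(0.65), np.float64(0.4), 230)]
[(-90, np.float64(40.0)), (-60, np.float64(40.0)), (-30, np.float64(40.0)), (0, np.float64(40.0)), (30, np.float64(39.0)), (60, np.float64(40.0))]
side11 [(np.float64(0.4), np.float64(-0.15), 180), (np.float64(0.45), np.float64(-0.2), 65), (np.float64(0.45), np.float64(-0.15), 237), (np.float64(0.45), np.float64(-0.1), 114), (np.float64(0.5), np.float64(-0.15), 20), (np.float64(0.5), np.float64(-0.1), 19), (np.float64(0.7), np.float64(-0.25), 69), (np.float64(0.7), np.float64(-0.2), 29)]
[(-60, np.float64(40.0)), (-30, np.float64(43.0)), (0, np.float64(43.0)), (30, np.float64(43.0)), (60, np.float64(43.0))]
```

View pics/c11.png

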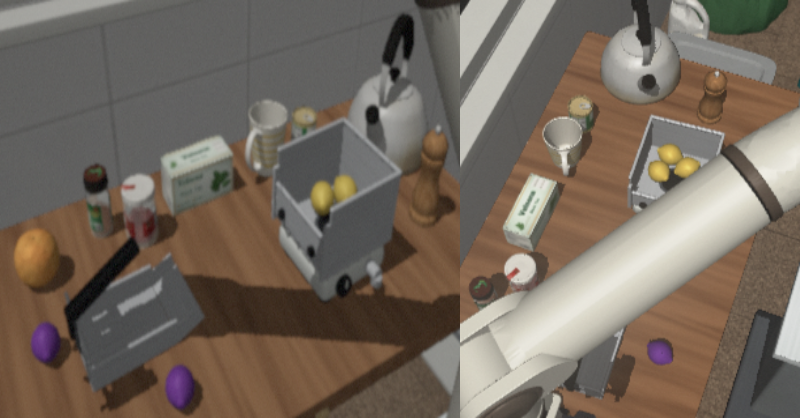

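The picture shows all three lemons in the hopper, at (670,153), (658,172) and (687,168). The empty scoop stands flat at (135,320), and the bystanders haven't moved.

```bash
python3 -c "
from plant import robot
print(robot.job_done())"
```

```text
the job is handed in; nothing more can be done
None
```

All three lemons are in the hopper, the empty scoop is back on the table, and I handed the job in at about 21 s of the 53 s allowed.

**What I did:** The tool could only turn about the vertical, so it could not lean 25° or tip the scoop itself. I gripped the handle near its rear end with 60 N, which kept the scoop level. I rested the lip on the board (rim about 120 mm) with about 4.6 N and all three lemons aboard. Then I eased the grip and raised the handle so the scoop pivoted lip-down in the pads to about 35°. I swung it on to about 58° with the lip against the far hopper wall. I backed it out and set it down lip first on the table until it lay flat, then released it.

**Last checks:**
- **Lemons:** The final side picture shows all three in the hopper.
- **Scoop:** It stands flat with its side walls level at about 40 mm, more than 15 cm from the juicer.
- **Bystanders:** The mug, mill and jar read within 2 mm of their starting positions, which is camera noise.
- **Robot:** The gripper is open, well above and clear of everything.

**Disagreements:** My first estimate of the scoop's position was 20 mm off. I had read the handle's extent as measured from the scoop's origin rather than from the grip point. The back wall and lip measurements showed the error, and I corrected it before reaching in. No check failed at the end.

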